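# Line up the puller carriage with the drive face and lock it

## Task

Get the puller jig ready to press on the green drive face. Slide the red lock slide all the way to its open end stop (the end with the white patch, away from the robot), then move the carriage by its yellow grip along the rail until the pointed spindle on its arm stands over the middle of the hub bore of the drive face, then slide the red lock fully home again to the end with the red patch. Do not move the carriage while the lock is shut, and leave the drive face and everything else on the table where it lies.

Things in the scene. Friction and masses are not known exactly. Their poses are not given: they have to be found in the camera images.
- jig: Fixed blue steel plate 220 (x) x 370 (y) x 20 mm. Origin: centre of its underside, on the table; x points away from the robot, y along the carriage rail, z up; turned at most 15 degrees. Rail along y at x = -70 mm (robot's side); the drive face lies at x = +35 mm between two 8 mm high ledges; lock track along x at y = -155 mm (right end seen from the robot).
- carriage (a joint): Position of the grey puller carriage along the rail, in m: 0 to 0.17, growing towards the jig's +y (to the robot's left). About 3 N of friction; it stays where it is left. At 0 its centre is at jig y = -50 mm.
- carriage_grip (a point): Grip point in the middle of the carriage's yellow upright grip, 20 mm below its top. The grip is 44 mm along jig x, 20 mm thick along jig y, free from 101 to 145 mm above the table (this point: 125 mm). Beneath it the carriage is 36 mm wide (y), 60 mm at the rail. A 16 mm wide arm, top at 99 mm, reaches 105 mm in jig +x to the spindle.
- spindle_tip (a point): Lower point of the steel spindle at the end of the carriage's arm, 105 mm in jig +x from the grip and 66 mm above the table, 10 mm above the hub's top. The spindle is 12 mm thick with a 20 mm dark hex head whose top is 122 mm above the table. It moves with the carriage.
- lock (a joint): Position of the red lock slide, m: 0 = locked, home at the end stop near the robot (red patch); 0.05 = open, at the stop away from the robot (white patch); grows along jig +x. At 0 its grip is at jig x = -20 mm. About 2 N of friction; stays where left. Starts within 5 mm of home. It does not itself hold the carriage.
- lock_grip (a point): Point to grip on the lock: 18 mm below the top of its red upright grip, in its middle. The grip is 20 mm thick along the jig's x, 40 mm along the jig's y, and stands free from about 40 to 76 mm above the table (this point is at 58 mm).
- drive_face: Green drive face lying loose on the jig plate, hub up: a 110 mm disc 6 mm thick at its rim, with a cone and a 40 mm hub, 36 mm high in all, 0.45 kg. Origin at the centre of its underside; z up. It lies anywhere from 30 to 95 mm along the jig's +y.
- hub_centre (a point): Middle of the hub's top, marked by a dark 16 mm bore, 56 mm above the table.
- clutch: Bystander: tarnished clutch shoe assembly, 112 mm across, 34 mm high, origin under its centre.
- pliers: Bystander: snap-ring pliers with orange grips, 190 mm long, flat on the table, origin at the joint.
- plug_a: Bystander: brass drain plug, 40 mm across, 33 mm high, origin under its centre.
- plug_b: Bystander: a second brass drain plug like the first.
- dish: Bystander: steel parts dish, 130 mm across, 35 mm high, origin under its centre.
- can: Bystander: spray can, 66 mm across, 160 mm high, origin under its centre.
- wrench: Bystander: wrench flat on the table at the back, about 200 mm long.
Not all that is in view belongs to the job. What is meant by the drive_face is not pink, and is the smaller of those in its own colour.

How it is judged:
On the way, in this order (a step that is already met when the one before it is completed fails the run):
1. The lock slide is fully open (within 5 mm of its open end stop) (value of joint lock above 0.045 m), for 0.2 s.
2. The spindle stands over the hub bore, within 6 mm of its middle, with the lock still open and the carriage at rest (horizontal distance between spindle_tip and hub_centre below 0.006 m and value of joint lock above 0.04 m and velocity of joint carriage between -0.01 and 0.01 m/s), for 0.3 s.
At the end, for the whole second after the job is handed in: The spindle tip is within 6 mm (horizontally) of the hub's middle, the lock slide is within 5 mm of its home end stop, both are at rest, and the drive face lies flat within 8 mm of where it began (horizontal distance between spindle_tip and hub_centre below 0.006 m and value of joint lock below 0.005 m and velocity of joint carriage between -0.01 and 0.01 m/s and velocity of joint lock between -0.01 and 0.01 m/s and distance of drive_face from where it was at the start of the episode below 0.008 m and angle between drive_face's own z axis and vertical below 0.05 rad); the robot touches nothing.
It fails at once if The carriage is moved while the lock is not open (lock below 35 mm) (value of joint lock below 0.035 m and (velocity of joint carriage above 0.03 m/s or velocity of joint carriage below -0.03 m/s)).
It fails at once if The drive face is shifted by more than 15 mm (distance of drive_face from where it was at the start of the episode above 0.015 m).
It fails at once if A bystander is moved by more than 30 mm (distance of any of clutch, pliers, plug_a, plug_b, dish, can, wrench from where it was at the start of the episode above 0.03 m).
It also fails if it takes over 61 s, if anything falls off the work surface, if the arm or the gripper's body presses on something with over 40 N, if the wrist force passes 120 N, or if a joint passes its speed limit or range.

## Robot

A 6-joint arm with a two-finger parallel gripper is mounted at the origin on the work surface. World frame = base frame: x ahead of the robot, y to its left, z up, the work surface at z = 0. Lengths are in m, angles in rad, forces in N, time in s.
With the tool pointing down it reaches from about 0.25 to 0.8 m from the base axis. Payload 3.9 kg.
Tool frame: the origin (TCP) lies between the finger pads; the fingertips stand 19 mm ahead of it and the grasp point (between the pads) is the TCP (tips_ahead is the distance from the TCP to the fingertips, in m); z points along the fingers, y is the line along which they close (so a half turn about z gives the same grasp; the last joint's range is limited). The gripper opens to 85 mm and grips with 20 to 120 N. Pads are 22 mm wide; open, the fingers measure 114 mm over their backs; the gripper's body (76 mm by 85 mm) begins 54 mm behind the grasp point. The pads swing forward as they close: fully open they stand 13 mm farther back than shut.
Start: joints at [1.264, 0.26, -0.138, 1.173, 0, 1.571], TCP at [0.159, 0.5, 0.25] pointing down, gripper open.
Joint ranges: [-2.78, 2.78], [-0.83, 1.72], [-1.28, 1.37], [-1.9, 2.12], [-1.57, 1.48], [-3.14, 3.14]. Speed limits (rad/s): [2.57, 2.57, 3.14, 3.14, 3.14, 3.14].

## Interface

Orientations are given as a 3x3 rotation matrix whose columns are the frame's x, y, z axes.
In Python, from station import * gives the robot as it stands. The module is installed in compiled form; this text tells all that it offers.
- The arm moves only by the tool apply_moves, never from a script. Its argument "targets" is a list that holds one entry, the list of rows, each a list of 7 numbers: the shift along the tool's x, y, z each as a share of 800 mm, from -1 to 1, then the turn, a rotation vector about the tool's x, y, z each as a share of 90 degrees, from -1 to 1, then the closure, from -1 (fully open) to 1 (shut). A call has 1 to 12 rows; each row is the pose to reach, as a shift and turn from the pose commanded when the call began, along the tool's axes at that moment; what a row does not reach only later rows make up. A row lasts 1/12 s, in which the tool goes at most 41.7 mm and 7.16 degrees, less where a joint would pass 70% of its speed; a pose out of reach is approached as far as the arm can. A call with a number of a shift or a turn outside -1 to 1 is refused whole. A call with a gripper value outside its range is refused whole. The fingers move at their own pace and stop on an object; the grip force is fixed at half the most. Time passes only in rows, so rows that repeat a pose let the fingers close. It gives the time, the measured TCP pose, the force, the opening and the grip force at its end, in the units of the state.
- get_obs(): the state, without advancing time (a new reading comes with each control period).
- capture(name): name is "side" or "top" or "wrist"; returns (picture, depth): 420x560x3 uint8, blue, green, red; 420x560 float32, m along the optical axis (not along the pixel's ray), 0 where there is no reading.
- calibration(name): a dict with "fx", "fy", "cx", "cy" (pixels), "extrinsics" (4x4, takes a point from world to camera coordinates). Camera axes: x right, y up, looking along -z (the intrinsics and any distortion apply to the point x, -y, -z); pixel columns grow to the right and rows downward; lengths in m; the calibration is good to about 2 mm. A picture is of the moment at which its call begins: read the wrist's pose just before it. calibration takes no time and is no camera call; for the wrist camera it gives the pose at the moment of the call.
- close_job(): hands the job in; it is judged then, once.
The state is a dict: "time": time; "joint_pos": joint angles; "qvel": joint speeds; "effort": joint torques, N m; "tcp_pos": TCP position; "orientation": TCP orientation; "contact_force": force on the tool from outside, world axes, zero at the start; "torque": the same for the moment, N m; "finger_gap": opening from 0.0 (shut) to 1.0 (fully open); "grip_force": force on a finger pad.
Only numpy, scipy, OpenCV 4.12 (cv2) and the standard library are available. Lean on these libraries where they do the work, as an engineer would, in place of code of your own. Each camera call takes 0.05 s, during which the arm holds its last target. There are 200 camera calls.

## Working session

There is one attempt and no reset: what is moved stays moved. The work goes in short steps, Python scripts to look and compute and a tool call to move; the robot and the scene stay as the last step left them, time stands still between calls to the robot, and variables do not carry over. Pictures are saved under pics/ and viewed, at most 10 in all, crops included, and the job is handed in when it is done.

Besides the shell and the picture viewer there is one more tool, called after "Call:" as a command line: name --argument value ..., lists and objects as JSON in quotes. apply_moves: Moves the arm, as the interface text tells. Its arguments: {"type":"object","properties":{"targets":{"type":"array"}},"required":["targets"]}

```bash
mkdir -p pics
cat > h.py <<'E'
from station import *
import numpy as np, cv2
def world(name,d,cal,u=None,v=None):
    if u is None: u,v=np.meshgrid(np.arange(d.shape[1]),np.arange(d.shape[0])); z=d
    else: z=d[v,u]
    x=(u-cal['cx'])/cal['fx']*z; y=-(v-cal['cy'])/cal['fy']*z
    P=np.stack([x,y,-z,np.ones_like(z)],-1)
    return (P@np.linalg.inv(cal['extrinsics']).T)[...,:3]
E
python3 - <<'E'
from h import *
for n in('top','side'):
    c=calibration(n);p,d=capture(n);cv2.imwrite(f'pics/{n}0.png',p);np.savez(f'{n}0.npz',p=p,d=d,W=world(n,d,c));print(n,c)
o=get_obs();print(o)
E
```

```text
top {'fx': 396.36295503220236, 'fy': 396.36295503220236, 'cx': 279.5019780836555, 'cy': 215.27259867738164, 'extrinsics': array([[-0.01661882, -0.999531  , -0.02572157,  0.02045326],
       [ 0.98829585, -0.02032268,  0.15118959, -0.61607852],
       [-0.15164142, -0.02290792,  0.98817008, -1.12892938],
       [ 0.        ,  0.        ,  0.        ,  1.        ]])}
side {'fx': 499.08447004186394, 'fy': 499.08447004186394, 'cx': 281.249304066803, 'cy': 203.47543894306256, 'extrinsics': array([[ 0.87405434, -0.48550814,  0.01763106, -0.50728831],
       [ 0.27349677,  0.52171838,  0.80809   , -0.26400886],
       [-0.40153272, -0.70149254,  0.58879513, -1.46666846],
       [ 0.        ,  0.        ,  0.        ,  1.        ]])}
{'time': 0.1, 'joint_pos': array([ 1.26398470e+00,  2.60603974e-01, -1.39261255e-01,  1.17270501e+00,
       -3.95999140e-05,  1.57083830e+00]), 'qvel': array([-0.00025875, -0.00342224,  0.00354851,  0.00220345,  0.00062226,
        0.00208616]), 'effort': array([-4.02477817e-04, -4.06507874e+01,  2.54528081e+01,  1.01223425e-02,
       -9.79424635e-05, -5.68462877e-07]), 'tcp_pos': array([0.15839344, 0.49991525, 0.24954762]), 'orientation': array([[-9.53288711e-01,  3.02060233e-01, -4.98006080e-04],
       [ 3.02060641e-01,  9.53287191e-01, -1.70302829e-03],
       [-3.96743062e-05, -1.77390568e-03, -9.99998426e-01]]), 'contact_force': array([-0.12575816, -0.33434411, -0.02017556]), 'torque': array([0.01189477, 0.02149918, 0.0141387 ]), 'grip_force': 0.0, 'finger_gap': 0.9992651227522471}
```

View pics/top0.png

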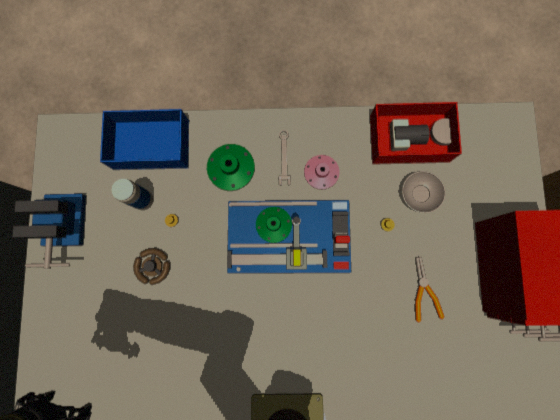

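View pics/side0.png

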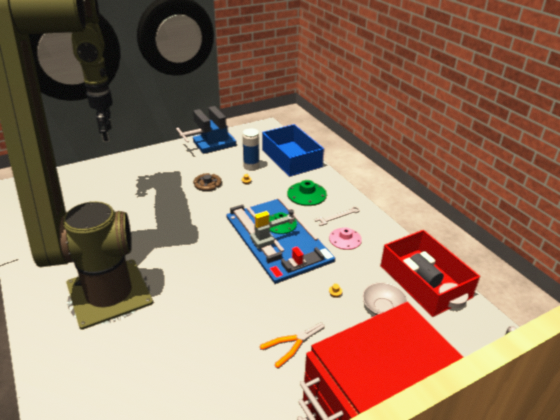

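Top view: the candidates for the drive face are the large green disc (231,166), the small green disc on the jig (273,224) and the pink disc (322,171). I choose (273,224), the smaller green one. The yellow grip is at (297,258), the spindle head at (296,219), the lock's red grip at (343,240), the red patch at (341,266) and the white patch at (340,206).

Run:
```python
from h import *
f=np.load('top0.npz');p,W=f['p'],f['W']
hsv=cv2.cvtColor(p,cv2.COLOR_BGR2HSV);H,S,V=[hsv[...,i].astype(int) for i in range(3)]
vv,uu=np.mgrid[:420,:560]; box=(uu>220)&(uu<360)&(vv>190)&(vv<280)
m=box&(H>95)&(H<125)&(S>120)&(abs(W[...,2]-.02)<.012)
q=W[m];print('plate',len(q),np.median(q[:,2]))
r=cv2.minAreaRect(q[:,:2].astype(np.float32)*1000);print(r,cv2.boxPoints(r).round(1).tolist())
def st(n,m):
    q=W[m];print(n,len(q),'mean',q.mean(0).round(4),'min',q.min(0).round(4),'max',q.max(0).round(4),'uv',uu[m].mean().round(1),vv[m].mean().round(1))
    if len(q)>5: print('   rect',cv2.minAreaRect(q[:,:2].astype(np.float32)*1000))
st('yellow',box&(H>20)&(H<35)&(S>120)&(W[...,2]>.13))
red=box&((H<8)|(H>172))&(S>130)
st('lock',red&(W[...,2]>.062)); st('redpatch',red&(W[...,2]<.035))
st('head',box&(W[...,2]>.11)&(vv<235))
g=box&(H>50)&(H<85)&(S>100)
st('disc',g); st('hub',g&(W[...,2]>.05)&(W[...,2]<.062))
st('bore',box&(abs(uu-273)<5)&(abs(vv-224)<5)&(V<50))
cv2.imwrite('pics/crop.png',cv2.resize(p[190:285,220:360],None,fx=5,fy=5,interpolation=cv2.INTER_CUBIC))
```

```text
plate 4142 0.019662021440733812
((556.035888671875, -16.430770874023438), (213.3498077392578, 367.42401123046875), 0.03219494968652725) [[449.29998779296875, 167.1999969482422], [449.5, -200.1999969482422], [662.7999877929688, -200.10000610351562], [662.5999755859375, 167.3000030517578]]
yellow 127 mean [ 0.4865 -0.0369  0.1444] min [ 0.4663 -0.0467  0.1376] max [ 0.5068 -0.0271  0.1489] uv 296.5 257.4
   rect ((486.470947265625, -36.85175704956055), (18.89960479736328, 40.16888427734375), 88.67230987548828)
lock 98 mean [ 0.5397 -0.1697  0.0755] min [ 0.5305 -0.1893  0.0622] max [ 0.5489 -0.1503  0.0808] uv 342.2 239.0
   rect ((539.7828369140625, -169.74183654785156), (39.15079879760742, 18.007278442382812), 88.59603881835938)
redpatch 110 mean [ 0.4723 -0.1703  0.0213] min [ 0.4584 -0.1915  0.0127] max [ 0.5562 -0.149   0.0349] uv 341.0 263.4
   rect ((507.58856201171875, -171.0279541015625), (42.314857482910156, 98.04460144042969), 88.85655975341797)
head 57 mean [ 0.5427 -0.0318  0.4649] min [ 0.438  -0.0466  0.1144] max [ 0.5991 -0.0179  1.2092] uv 292.1 216.1
   rect ((518.3285522460938, -32.610443115234375), (17.058561325073242, 162.3913116455078), 85.64358520507812)
disc 987 mean [0.5915 0.028  0.0339] min [ 0.5387 -0.0249  0.0179] max [0.6463 0.0809 0.0593] uv 273.4 224.3
   rect ((592.4881591796875, 28.14400863647461), (105.6984634399414, 107.42039489746094), 88.9935073852539)
hub 141 mean [0.5918 0.0283 0.0553] min [0.5718 0.0105 0.0505] max [0.611  0.0462 0.0593] uv 273.0 223.3
   rect ((591.3714599609375, 28.437942504882812), (35.662132263183594, 39.144466400146484), 89.0588150024414)
bore 16 mean [0.5938 0.0282 0.0567] min [0.5892 0.0223 0.0521] max [0.5983 0.0343 0.0599] uv 273.0 222.5
   rect ((593.759765625, 28.332115173339844), (11.977855682373047, 8.970788955688477), 89.18234252929688)
```

View pics/crop.png

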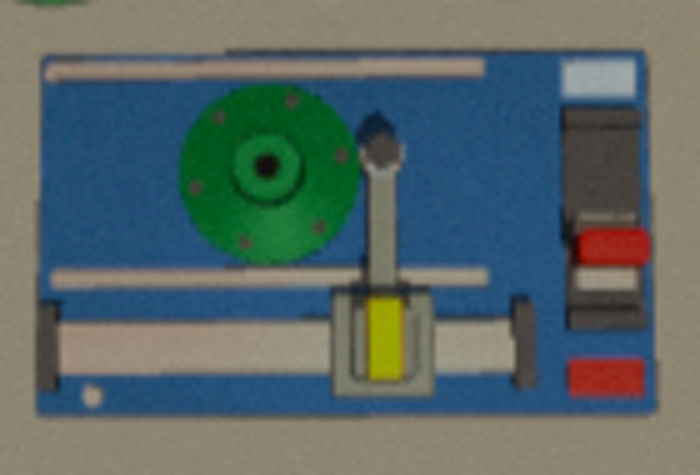

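The crop confirms the small green disc with its dark bore at crop (267,165), the spindle head at (380,152), and the lock's red grip near home. All measured heights match the description and jig yaw is about 0.

```bash
cat >> h.py <<'E'
from scipy.spatial.transform import Rotation as Ro
def go(xyz,yaw):
    "shares to reach xyz with tool down and tool y at yaw (deg)"
    o=get_obs();R=o['orientation'];a=np.radians(yaw);y=np.array([np.cos(a),np.sin(a),0]);z=np.array([0,0,-1.])
    T=np.stack([np.cross(y,z),y,z],1)
    s=R.T@(np.array(xyz)-o['tcp_pos'])/.8; r=Ro.from_matrix(R.T@T).as_rotvec()/(np.pi/2)
    print('t',round(o['time'],2),'tcp',o['tcp_pos'].round(4),'gap',round(o['finger_gap'],3),'F',o['contact_force'].round(1)); print('go',s.round(4),r.round(4),'mm',(s*800).round(1))
E
python3 - <<'E'
from h import *
go([.54,-.17,.20],0)
f=np.load('top0.npz');W=f['W']
# heights down the lock track column and plate-edge fits
for v in range(200,272,3): print(v,W[v,341].round(3),W[v,334].round(3))
E
```

```text
t 0.1 tcp [0.1584 0.4999 0.2495] gap 0.999 F [-0.1 -0.3 -0. ]
go [-0.7077 -0.6541  0.0631] [-1.000e-03  7.000e-04  8.047e-01] mm [-566.1 -523.3   50.5]
200 [ 0.664 -0.178  0.02 ] [ 0.665 -0.158  0.014]
203 [ 0.654 -0.178  0.023] [ 0.654 -0.156  0.022]
206 [ 0.645 -0.178  0.019] [ 0.645 -0.156  0.022]
209 [ 0.637 -0.178  0.016] [ 0.636 -0.156  0.021]
212 [ 0.624 -0.174  0.039] [ 0.624 -0.154  0.038]
215 [ 0.615 -0.174  0.039] [ 0.615 -0.153  0.041]
218 [ 0.608 -0.175  0.025] [ 0.608 -0.154  0.026]
221 [ 0.598 -0.175  0.026] [ 0.599 -0.154  0.027]
224 [ 0.589 -0.175  0.025] [ 0.59  -0.154  0.026]
227 [ 0.58  -0.174  0.029] [ 0.581 -0.154  0.024]
230 [ 0.571 -0.174  0.027] [ 0.571 -0.153  0.028]
233 [ 0.561 -0.172  0.034] [ 0.563 -0.153  0.026]
236 [ 0.549 -0.167  0.071] [ 0.553 -0.152  0.028]
239 [ 0.539 -0.166  0.08 ] [ 0.544 -0.151  0.037]
242 [ 0.531 -0.166  0.077] [ 0.536 -0.152  0.026]
245 [ 0.525 -0.17   0.04 ] [ 0.527 -0.151  0.025]
248 [ 0.517 -0.171  0.027] [ 0.518 -0.15   0.031]
251 [ 0.508 -0.171  0.028] [ 0.509 -0.151  0.024]
254 [ 0.499 -0.169  0.039] [ 0.499 -0.148  0.043]
257 [ 0.491 -0.171  0.023] [ 0.491 -0.15   0.021]
260 [ 0.482 -0.171  0.019] [ 0.483 -0.15   0.021]
263 [ 0.473 -0.17   0.023] [ 0.474 -0.15   0.017]
266 [ 0.465 -0.17   0.019] [ 0.465 -0.15   0.017]
269 [ 0.456 -0.17   0.022] [ 0.456 -0.15   0.017]
```

Call:
apply_moves --targets '[[[-0.708,-0.654,0.063,0,0,0.805,-1],[-0.708,-0.654,0.063,0,0,0.805,-1],[-0.708,-0.654,0.063,0,0,0.805,-1],[-0.708,-0.654,0.063,0,0,0.805,-1],[-0.708,-0.654,0.063,0,0,0.805,-1],[-0.708,-0.654,0.063,0,0,0.805,-1],[-0.708,-0.654,0.063,0,0,0.805,-1],[-0.708,-0.654,0.063,0,0,0.805,-1],[-0.708,-0.654,0.063,0,0,0.805,-1],[-0.708,-0.654,0.063,0,0,0.805,-1],[-0.708,-0.654,0.063,0,0,0.805,-1],[-0.708,-0.654,0.063,0,0,0.805,-1]]]'

```text
time: 1.1
tcp_pos: [0.4059, 0.065, 0.2175]
orientation: [[0.001, 1.0, -0.0], [1.0, -0.001, 0.0], [0.0, -0.0, -1.0]]
contact_force: [1.3, 1.5, 0.0]
finger_gap: 0.998
grip_force: 0.0
```

```bash
python3 -c "
from h import *
go([.54,-.17,.20],0)"
```

```text
t 1.1 tcp [0.4059 0.065  0.2175] gap 0.998 F [1.3 1.5 0. ]
go [-0.2935  0.168   0.0218] [-0.0001 -0.0001 -0.0008] mm [-234.8  134.4   17.4]
```

Call:
apply_moves --targets '[[[-0.293,0.168,0.022,0,0,0,-1],[-0.293,0.168,0.022,0,0,0,-1],[-0.293,0.168,0.022,0,0,0,-1],[-0.293,0.168,0.022,0,0,0,-1],[-0.293,0.168,0.022,0,0,0,-1],[-0.293,0.168,0.022,0,0,0,-1],[-0.293,0.168,0.022,0,0,0,-1],[-0.293,0.168,0.022,0,0,0,-1],[-0.293,0.168,0.022,0,0,0,-1],[-0.293,0.168,0.022,0,0,0,-1]]]'

```text
time: 1.93
tcp_pos: [0.5391, -0.1668, 0.1995]
orientation: [[0.0, 1.0, -0.002], [1.0, -0.0, 0.001], [0.001, -0.002, -1.0]]
contact_force: [-0.8, 0.6, -0.4]
finger_gap: 1.0
grip_force: 0.0
```

Run:
```python
from h import *
go([.54,-.17,.064],0)
c=calibration('wrist');p,d=capture('wrist');cv2.imwrite('pics/w1.png',p);W=world('wrist',d,c)
hsv=cv2.cvtColor(p,cv2.COLOR_BGR2HSV);H,S,V=[hsv[...,i].astype(int) for i in range(3)]
m=((H<8)|(H>172))&(S>130)&(W[...,2]>.062)&(W[...,2]<.1)
q=W[m];print(len(q),q.mean(0),q.min(0),q.max(0))
```

```text
t 1.93 tcp [ 0.5391 -0.1668  0.1995] gap 1.0 F [-0.8  0.6 -0.4]
go [-0.0042  0.0015  0.1694] [-0.0012 -0.0007 -0.0003] mm [ -3.3   1.2 135.5]
2300 [ 0.67680689 -0.23302758  0.07665904] [ 0.52980014 -0.30900747  0.06201017] [ 0.82099219 -0.14914092  0.09178932]
```

View pics/w1.png

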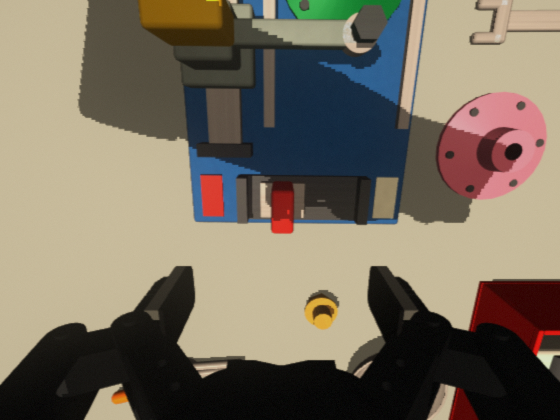

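Wrist view: the lock's red grip is at (283,207), midway between the fingers (190 and 370) as planned. The path down is clear.

Call:
apply_moves --targets '[[[-0.004,0.001,0.05,0,0,0,-1],[-0.004,0.001,0.1,0,0,0,-1],[-0.004,0.001,0.14,0,0,0,-1],[-0.004,0.001,0.17,0,0,0,-1],[-0.004,0.001,0.17,0,0,0,-1],[-0.004,0.001,0.17,0,0,0,1],[-0.004,0.001,0.17,0,0,0,1],[-0.004,0.001,0.17,0,0,0,1],[-0.004,0.001,0.17,0,0,0,1],[-0.004,0.001,0.17,0,0,0,1],[-0.004,0.001,0.17,0,0,0,1],[-0.004,0.001,0.17,0,0,0,1]]]'

```text
time: 2.98
tcp_pos: [0.5416, -0.1709, 0.0657]
orientation: [[0.002, 1.0, 0.002], [1.0, -0.002, -0.001], [-0.001, 0.002, -1.0]]
contact_force: [-1.1, 0.6, 6.4]
finger_gap: 0.232
grip_force: 58.8
```

Call:
apply_moves --targets '[[[0,0,0,0,0,0,1],[0,0,0,0,0,0,1],[0,0,0,0,0,0,1],[0,0,0,0,0,0,1]]]'

```text
time: 3.32
tcp_pos: [0.5416, -0.1709, 0.0657]
orientation: [[0.002, 1.0, 0.002], [1.0, -0.002, -0.0], [-0.0, 0.002, -1.0]]
contact_force: [-1.0, 1.1, 5.6]
finger_gap: 0.222
grip_force: 58.8
```

Call:
apply_moves --targets '[[[0,0.01,0,0,0,0,1],[0,0.022,0,0,0,0,1],[0,0.034,0,0,0,0,1],[0,0.045,0,0,0,0,1],[0,0.051,0,0,0,0,1],[0,0.053,0,0,0,0,1],[0,0.055,0,0,0,0,1],[0,0.055,0,0,0,0,1]]]'

```text
time: 3.98
tcp_pos: [0.585, -0.1714, 0.0657]
orientation: [[0.002, 1.0, 0.001], [1.0, -0.002, -0.002], [-0.002, 0.001, -1.0]]
contact_force: [-3.4, -0.9, 6.7]
finger_gap: 0.226
grip_force: 59.3
```

Call:
apply_moves --targets '[[[0,0.002,0,0,0,0,1],[0,0.003,0,0,0,0,1],[0,0.003,0,0,0,0,1]]]'

```text
time: 4.23
tcp_pos: [0.5851, -0.1714, 0.0657]
orientation: [[0.002, 1.0, -0.003], [1.0, -0.002, -0.002], [-0.002, -0.003, -1.0]]
contact_force: [-7.5, -1.7, 10.4]
finger_gap: 0.222
grip_force: 59.7
```

Call:
apply_moves --targets '[[[0,0.002,0,0,0,0,1],[0,0.003,0,0,0,0,1],[0,0.004,0,0,0,0,1],[0,0.004,0,0,0,0,1]]]'

```text
time: 4.57
tcp_pos: [0.5852, -0.1714, 0.0656]
orientation: [[0.003, 1.0, -0.008], [1.0, -0.003, -0.002], [-0.002, -0.008, -1.0]]
contact_force: [-15.1, -1.3, 16.2]
finger_gap: 0.224
grip_force: 60.4
```

Call:
apply_moves --targets '[[[0,-0.006,0,0,0,0,1],[0,-0.006,0,0,0,0,-1],[0,-0.006,0,0,0,0,-1],[0,-0.006,0,0,0,0,-1],[0,-0.006,0,0,0,0,-1],[0,-0.006,0,0,0,0,-1],[0,-0.006,0,0,0,0,-1],[0,-0.006,-0.05,0,0,0,-1],[0,-0.006,-0.1,0,0,0,-1],[0,-0.006,-0.15,0,0,0,-1],[0,-0.006,-0.18,0,0,0,-1],[0,-0.006,-0.18,0,0,0,-1]]]'

```text
time: 5.57
tcp_pos: [0.5893, -0.1716, 0.2149]
orientation: [[0.0, 1.0, 0.011], [1.0, -0.0, -0.003], [-0.003, 0.011, -1.0]]
contact_force: [0.7, 0.2, 0.3]
finger_gap: 1.0
grip_force: 0.0
```

```bash
cat >> h.py <<'E'
def look(tag):
    f={n:(calibration(n),)+capture(n) for n in('top','wrist')}
    for n,(c,p,d) in f.items():
        W=world(n,d,c);hsv=cv2.cvtColor(p,cv2.COLOR_BGR2HSV);H,S,V=[hsv[...,i].astype(int) for i in range(3)]
        cv2.imwrite(f'pics/{n}_{tag}.png',p)
        box=(W[...,0]>.44)&(W[...,0]<.67)&(W[...,1]>-.21)&(W[...,1]<.175)
        for k,m in dict(lock=((H<8)|(H>172))&(S>130)&(W[...,2]>.065)&(W[...,2]<.085),yellow=(H>18)&(H<35)&(S>120)&(W[...,2]>.137)&(W[...,2]<.152),
          hub=(H>50)&(H<85)&(S>100)&(W[...,2]>.05)&(W[...,2]<.062),rim=(H>50)&(H<85)&(S>100)&(W[...,2]<.05),bore=(V<45)&(W[...,2]>.048)&(W[...,2]<.064)&(np.hypot(W[...,0]-.5925,W[...,1]-.0283)<.012),
          head=(abs(W[...,2]-.122)<.006)&(abs(W[...,0]-.59)<.02)&(S<90)).items():
            q=W[m&box]
            if len(q)>5: r=cv2.minAreaRect(q[:,:2].astype(np.float32)*1000); print(n,k,len(q),'mean',(q.mean(0)*1000).round(1),'rect',np.round(r[0],1),np.round(r[1],1),round(r[2],1))
E
python3 - <<'E'
from h import *
look('a');go([.486,-.037,.23],90)
E
```

```text
top lock 83 mean [ 583.1 -167.1   74.7] rect [ 583.4 -168.3] [34.5 17.7] 88.4
top yellow 128 mean [486.4 -36.8 144.5] rect [486.6 -36.9] [18.9 40.5] 88.8
top hub 141 mean [591.9  28.4  55.7] rect [591.4  28.4] [35.5 38.7] 88.8
top rim 845 mean [591.7  27.8  30.4] rect [592.3  28.3] [106. 107.] 88.1
top bore 13 mean [593.5  29.4  56.6] rect [593.6  29.7] [9.1 8.9] 1.2
top head 37 mean [591.5 -38.2 121.8] rect [590.8 -38.2] [16.7 16.9] 88.1
wrist lock 906 mean [ 584.1 -167.8   75.8] rect [ 584.  -169.2] [39.2 19.1] 88.3
wrist yellow 2296 mean [488.7 -40.3 144.4] rect [487. -40.] [44.2 14.2] 2.4
wrist rim 1581 mean [597.   -5.1  29.6] rect [591.5  -9.4] [95.3 26.2] 0.2
wrist head 818 mean [591.  -37.7 122.1] rect [591.  -37.3] [17.6 18.7] 89.1
t 5.67 tcp [ 0.5865 -0.1708  0.2093] gap 0.998 F [-0.8  0.3  0. ]
go [ 0.1672 -0.1256 -0.0264] [ 1.0000e-03  1.8000e-03 -1.0002e+00] mm [ 133.7 -100.5  -21.1]
```

```bash
python3 -c "
import cv2
p=cv2.imread('pics/wrist_a.png');cv2.imwrite('pics/wa.png',cv2.resize(p[60:300,120:440],None,fx=2.5,fy=2.5,interpolation=cv2.INTER_CUBIC))"
```

```text
(no output)
```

View pics/wa.png

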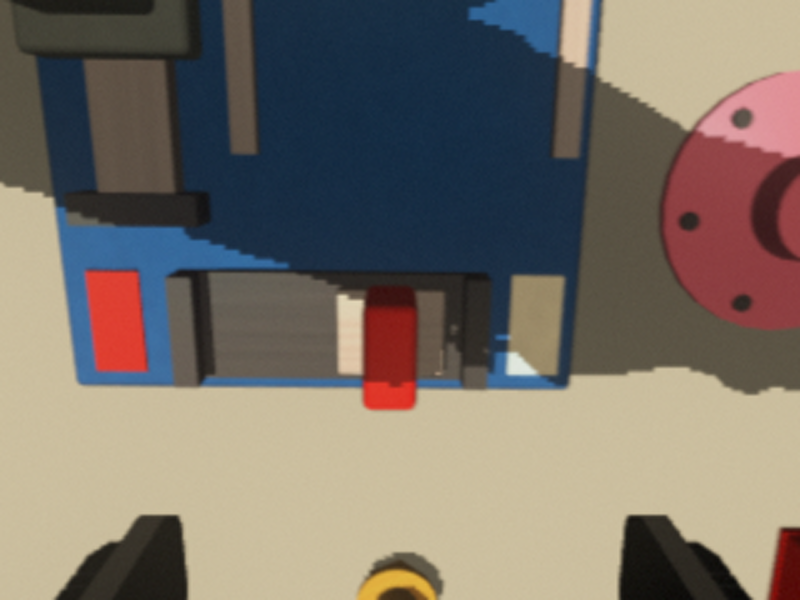

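The lock grip (390,350) sits about 25 mm beyond the middle of its stops (185 and 477), so it is open at about 50 mm. Next is the carriage grip.

Call:
apply_moves --targets '[[[0.02,-0.02,-0.026,0,0,-0.99,-1],[0.05,-0.04,-0.026,0,0,-0.99,-1],[0.08,-0.06,-0.026,0,0,-0.99,-1],[0.11,-0.08,-0.026,0,0,-0.99,-1],[0.14,-0.1,-0.026,0,0,-0.99,-1],[0.167,-0.125,-0.026,0,0,-0.99,-1],[0.167,-0.125,-0.026,0,0,-0.99,-1],[0.167,-0.125,-0.026,0,0,-0.99,-1],[0.167,-0.125,-0.026,0,0,-0.99,-1],[0.167,-0.125,-0.026,0,0,-0.99,-1],[0.167,-0.125,-0.026,0,0,-0.99,-1],[0.167,-0.125,-0.026,0,0,-0.99,-1]]]'

```text
time: 6.67
tcp_pos: [0.4842, -0.0368, 0.2266]
orientation: [[-0.998, 0.065, -0.004], [0.065, 0.998, 0.0], [0.004, 0.0, -1.0]]
contact_force: [0.1, -0.4, -0.6]
finger_gap: 1.002
grip_force: 0.0
```

Call:
apply_moves --targets '[[[0,0,0,0,0,-0.01,-1],[0,0,0,0,0,-0.01,-1]]]'

```text
time: 6.83
tcp_pos: [0.4846, -0.0369, 0.2272]
orientation: [[-0.998, 0.058, -0.003], [0.058, 0.998, 0.0], [0.003, 0.0, -1.0]]
contact_force: [0.3, -0.5, 0.8]
finger_gap: 0.998
grip_force: 0.0
```

Run:
```python
from h import *
go([.4866,-.0375,.127],89)
```

```text
t 6.83 tcp [ 0.4846 -0.0369  0.2272] gap 0.998 F [ 0.3 -0.5  0.8]
go [-0.003  -0.0007  0.1253] [ 0.0001 -0.0021 -0.0257] mm [ -2.4  -0.5 100.2]
```

Call:
apply_moves --targets '[[[-0.003,-0.001,0.04,0,0,-0.026,-1],[-0.003,-0.001,0.08,0,0,-0.026,-1],[-0.003,-0.001,0.11,0,0,-0.026,-1],[-0.003,-0.001,0.125,0,0,-0.026,-1],[-0.003,-0.001,0.125,0,0,-0.026,-1],[-0.003,-0.001,0.125,0,0,-0.026,1],[-0.003,-0.001,0.125,0,0,-0.026,1],[-0.003,-0.001,0.125,0,0,-0.026,1],[-0.003,-0.001,0.125,0,0,-0.026,1],[-0.003,-0.001,0.125,0,0,-0.026,1],[-0.003,-0.001,0.125,0,0,-0.026,1],[-0.003,-0.001,0.125,0,0,-0.026,1]]]'

```text
time: 7.83
tcp_pos: [0.4888, -0.0375, 0.13]
orientation: [[-1.0, 0.014, 0.002], [0.014, 1.0, 0.001], [-0.002, 0.001, -1.0]]
contact_force: [-0.7, 1.5, 4.8]
finger_gap: 0.225
grip_force: 60.4
```

Call:
apply_moves --targets '[[[0,0,0,0,0,0,1],[0,0,0,0,0,0,1],[0,0,0,0,0,0,1],[0,0,0,0,0,0,1]]]'

```text
time: 8.17
tcp_pos: [0.4888, -0.0375, 0.13]
orientation: [[-1.0, 0.014, 0.002], [0.014, 1.0, 0.001], [-0.002, 0.001, -1.0]]
contact_force: [-0.7, 1.3, 5.9]
finger_gap: 0.222
grip_force: 60.5
```

Run:
```python
from h import *
look('b');go([.4866+.0012,-.0375+.0665,.127],89)
```

```text
top lock 95 mean [ 583.3 -169.7   74.8] rect [ 583.2 -169.7] [37.4 18.2] 87.7
top hub 95 mean [593.3  33.9  55.6] rect [592.7  32.7] [26.7 36.3] 88.9
top rim 548 mean [599.6  42.9  30.1] rect [600.5  37.6] [ 83.8 109. ] 53.9
top bore 18 mean [593.9  27.4  56.2] rect [593.9  26.7] [ 9.6 15. ] 1.5
top head 14 mean [595.8 -39.9 122.5] rect [596.1 -39.7] [13.9  6. ] 86.3
wrist lock 279 mean [ 575.1 -181.5   71.6] rect [ 574.9 -181. ] [ 7.  19.3] 22.8
wrist yellow 4334 mean [482.9 -37.7 144.7] rect [486.  -33.4] [28.7 44.6] 89.8
wrist rim 2473 mean [557.8  38.8  28.8] rect [590.   36.9] [ 94.3 100.8] 67.9
t 8.27 tcp [ 0.4888 -0.0375  0.13  ] gap 0.223 F [-0.5  1.2  6. ]
go [0.0024 0.0831 0.0038] [0.0006 0.0014 0.0019] mm [ 1.9 66.5  3.1]
```

Call:
apply_moves --targets '[[[0,0.008,0,0,0,0,1],[0,0.02,0,0,0,0,1],[0,0.034,0,0,0,0,1],[0,0.048,0,0,0,0,1],[0,0.062,0,0,0,0,1],[0,0.074,0,0,0,0,1],[0,0.08,0,0,0,0,1],[0,0.083,0,0,0,0,1],[0,0.083,0,0,0,0,1],[0,0.083,0,0,0,0,1]]]'

```text
time: 9.1
tcp_pos: [0.4896, 0.0287, 0.13]
orientation: [[-1.0, 0.014, 0.002], [0.014, 1.0, 0.0], [-0.002, 0.0, -1.0]]
contact_force: [-1.5, 0.1, 5.8]
finger_gap: 0.226
grip_force: 60.6
```

Call:
apply_moves --targets '[[[0,0,0,0,0,0,1],[0,0,0,0,0,0,1],[0,0,0,0,0,0,-1],[0,0,0,0,0,0,-1],[0,0,0,0,0,0,-1],[0,0,0,0,0,0,-1],[0,0,0,0,0,0,-1],[0,0,0,0,0,0,-1],[0,0,-0.04,0,0,0,-1],[0,0,-0.08,0,0,0,-1],[0,0,-0.12,0,0,0,-1],[0,0,-0.12,0,0,0,-1]]]'

```text
time: 10.1
tcp_pos: [0.4927, 0.0287, 0.2308]
orientation: [[-1.0, 0.015, 0.011], [0.015, 1.0, 0.001], [-0.011, 0.001, -1.0]]
contact_force: [1.6, -0.6, 1.0]
finger_gap: 1.003
grip_force: 0.0
```

Run:
```python
from h import *
look('c');go([.584,-.1705,.22],0)
```

```text
top lock 96 mean [ 583.2 -169.4   75.1] rect [ 583.1 -169.8] [37.4 17.6] 88.8
top rim 53 mean [616.7   4.8  26.7] rect [619.3   4.9] [98.7 33.2] 48.8
wrist lock 812 mean [ 581.4 -167.    74.2] rect [ 583.4 -168.9] [38.9 19.9] 89.2
wrist yellow 1480 mean [484.9  28.2 144.9] rect [486.3  28.2] [19.8 42.7] 89.6
wrist hub 410 mean [589.4  32.7  55.8] rect [589.   29.9] [40.1 34.3] 80.2
wrist rim 3508 mean [585.1  30.7  30.8] rect [590.5  29.9] [107.6 103.5] 86.6
wrist bore 15 mean [591.8  36.5  56.7] rect [594.3  36.5] [ 1.2 14. ] 89.7
wrist head 343 mean [590.4  26.9 121.5] rect [591.9  27. ] [16.6 19.9] 89.2
t 10.2 tcp [0.4901 0.0285 0.2262] gap 0.999 F [-0.3  0.  -0.3]
go [-0.121  -0.247   0.0082] [0.0019 0.0017 0.9906] mm [ -96.8 -197.6    6.5]
```

View pics/wrist_c.png

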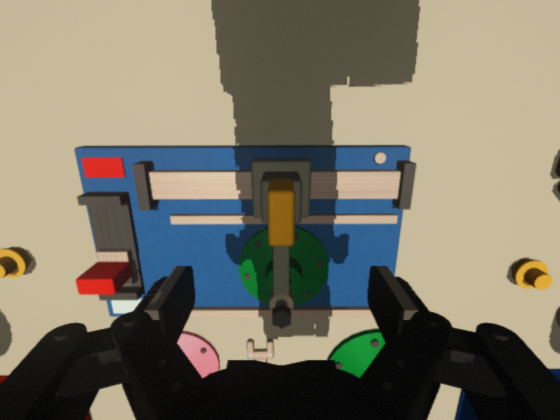

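Wrist view: the spindle head (282,312) stands over the hub of the green disc (285,270). I'll move to the lock hover, then verify with the unobstructed top camera.

Call:
apply_moves --targets '[[[-0.01,-0.02,0.008,0,0,0.99,-1],[-0.03,-0.05,0.008,0,0,0.99,-1],[-0.05,-0.09,0.008,0,0,0.99,-1],[-0.07,-0.13,0.008,0,0,0.99,-1],[-0.09,-0.17,0.008,0,0,0.99,-1],[-0.11,-0.21,0.008,0,0,0.99,-1],[-0.121,-0.247,0.008,0,0,0.99,-1],[-0.121,-0.247,0.008,0,0,0.99,-1],[-0.121,-0.247,0.008,0,0,0.99,-1],[-0.121,-0.247,0.008,0,0,0.99,-1],[-0.121,-0.247,0.008,0,0,0.99,-1],[-0.121,-0.247,0.008,0,0,0.99,-1]]]'

```text
time: 11.2
tcp_pos: [0.5817, -0.1704, 0.2161]
orientation: [[-0.049, 0.999, -0.004], [0.999, 0.049, 0.001], [0.001, -0.004, -1.0]]
contact_force: [-0.3, -0.2, 0.2]
finger_gap: 1.0
grip_force: 0.0
```

Call:
apply_moves --targets '[[[0,0,0,0,0,0.015,-1],[0,0,0,0,0,0.015,-1]]]'

```text
time: 11.37
tcp_pos: [0.582, -0.1703, 0.2168]
orientation: [[-0.034, 0.999, -0.003], [0.999, 0.034, 0.001], [0.001, -0.003, -1.0]]
contact_force: [-0.1, 0.4, 0.1]
finger_gap: 1.002
grip_force: 0.0
```

Run:
```python
from h import *
look('d');go([.5845,-.1705,.065],0)
for n,b in(('top',(195,280,225,355)),('wrist',(0,240,150,470))):
    p=cv2.imread(f'pics/{n}_d.png');cv2.imwrite(f'pics/{n}_dc.png',cv2.resize(p[b[0]:b[1],b[2]:b[3]],None,fx=(6 if n=='top' else 2.4),fy=(6 if n=='top' else 2.4),interpolation=cv2.INTER_CUBIC))
```

```text
top lock 86 mean [ 583.  -167.1   74.9] rect [ 583.  -168.2] [34.6 18.3] 86.6
top yellow 126 mean [487.5  27.2 144.2] rect [487.6  27.5] [19.1 40.3] 89.5
top hub 53 mean [590.7  30.   55.7] rect [592.6  28.3] [35.5 35.5] 89.4
top rim 770 mean [595.   27.9  30.3] rect [592.7  28.2] [106.3 105.8] 86.5
top head 39 mean [592.3  25.5 121.9] rect [592.3  25.6] [16.8 17.5] 88.4
wrist lock 889 mean [ 584.3 -168.    75.8] rect [ 584.3 -169.4] [39.6 19.4] 89.5
wrist rim 3160 mean [593.9  -6.8  29.7] rect [594.6  -8.5] [100.1  33.3] 2.6
t 11.47 tcp [ 0.5823 -0.1704  0.2175] gap 0.996 F [0.1 0.4 0.4]
go [-0.0004  0.003   0.1906] [-0.0011 -0.0003  0.0222] mm [ -0.3   2.4 152.5]
```

View pics/top_dc.png

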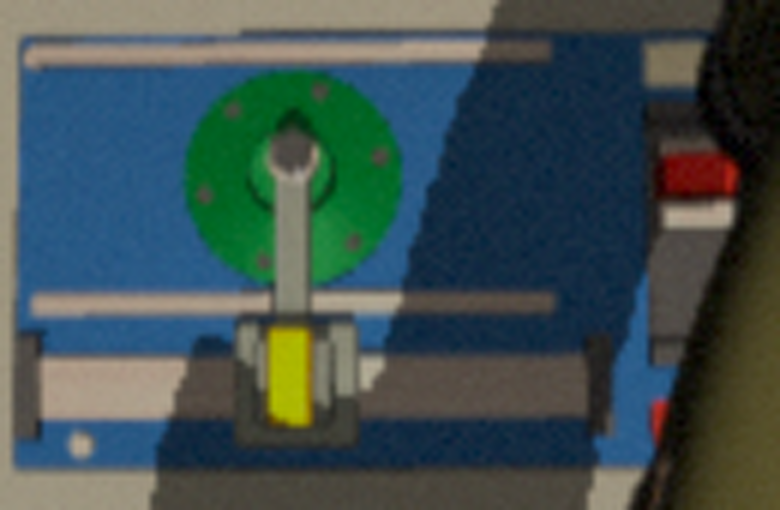

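Top view: the spindle head (293,152) stands over the hub, but measured from the points it is about 2.7 mm short in y (25.6 against 28.3). The x error is under 0.5 mm. I'll nudge it while the lock is open.

Run:
```python
from h import *
go([.488,.0280,.225],89)
```

```text
t 11.47 tcp [ 0.5823 -0.1704  0.2175] gap 0.996 F [0.1 0.4 0.4]
go [ 0.2519 -0.1092 -0.0091] [-6.000e-04 -1.100e-03 -9.667e-01] mm [201.5 -87.4  -7.3]
```

Call:
apply_moves --targets '[[[0.02,-0.01,-0.009,0,0,-0.967,-1],[0.06,-0.03,-0.009,0,0,-0.967,-1],[0.1,-0.05,-0.009,0,0,-0.967,-1],[0.14,-0.07,-0.009,0,0,-0.967,-1],[0.18,-0.09,-0.009,0,0,-0.967,-1],[0.22,-0.1,-0.009,0,0,-0.967,-1],[0.252,-0.109,-0.009,0,0,-0.967,-1],[0.252,-0.109,-0.009,0,0,-0.967,-1],[0.252,-0.109,-0.009,0,0,-0.967,-1],[0.252,-0.109,-0.009,0,0,-0.967,-1],[0.252,-0.109,-0.009,0,0,-0.967,-1],[0.252,-0.109,-0.009,0,0,-0.967,-1]]]'

```text
time: 12.47
tcp_pos: [0.4889, 0.0283, 0.2256]
orientation: [[-1.0, 0.03, -0.0], [0.03, 1.0, -0.0], [0.0, -0.0, -1.0]]
contact_force: [0.5, -0.4, -0.2]
finger_gap: 1.003
grip_force: 0.0
```

Call:
apply_moves --targets '[[[0,0,0,0,0,-0.02,-1],[0,0,0,0,0,-0.02,-1],[0,0,0,0,0,-0.02,-1]]]'

```text
time: 12.72
tcp_pos: [0.489, 0.0282, 0.2256]
orientation: [[-1.0, 0.007, -0.0], [0.007, 1.0, -0.0], [0.0, -0.0, -1.0]]
contact_force: [1.5, 0.2, 0.0]
finger_gap: 1.003
grip_force: 0.0
```

Run:
```python
from h import *
go([.488,.0280,.127],89)
```

```text
t 12.72 tcp [0.489  0.0282 0.2256] gap 1.003 F [1.5 0.2 0. ]
go [ 0.0012 -0.0002  0.1232] [-0.     -0.0001  0.0068] mm [ 1.  -0.2 98.6]
```

Call:
apply_moves --targets '[[[0.001,0,0.04,0,0,0.007,-1],[0.001,0,0.08,0,0,0.007,-1],[0.001,0,0.11,0,0,0.007,-1],[0.001,0,0.123,0,0,0.007,-1],[0.001,0,0.123,0,0,0.007,-1],[0.001,0,0.123,0,0,0.007,1],[0.001,0,0.123,0,0,0.007,1],[0.001,0,0.123,0,0,0.007,1],[0.001,0,0.123,0,0,0.007,1],[0.001,0,0.123,0,0,0.007,1],[0.001,0,0.123,0,0,0.007,1],[0.001,0,0.123,0,0,0.007,1]]]'

```text
time: 13.72
tcp_pos: [0.489, 0.0283, 0.1282]
orientation: [[-1.0, 0.017, 0.002], [0.017, 1.0, 0.0], [-0.002, 0.0, -1.0]]
contact_force: [-0.9, 0.6, 6.1]
finger_gap: 0.226
grip_force: 59.9
```

Call:
apply_moves --targets '[[[0,0,0,0,0,0,1],[0,0,0,0,0,0,1],[0,0,0,0,0,0,1]]]'

```text
time: 13.97
tcp_pos: [0.489, 0.0283, 0.1282]
orientation: [[-1.0, 0.017, 0.002], [0.017, 1.0, 0.0], [-0.002, 0.0, -1.0]]
contact_force: [-1.7, 0.3, 7.1]
finger_gap: 0.23
grip_force: 59.9
```

Call:
apply_moves --targets '[[[0,0.001,0,0,0,0,1],[0,0.002,0,0,0,0,1],[0,0.003,0,0,0,0,1],[0,0.003,0,0,0,0,1],[0,0.003,0,0,0,0,1],[0,0.003,0,0,0,0,1]]]'

```text
time: 14.47
tcp_pos: [0.489, 0.03, 0.1283]
orientation: [[-1.0, 0.018, 0.002], [0.018, 1.0, -0.001], [-0.002, -0.001, -1.0]]
contact_force: [-0.5, -1.5, 6.1]
finger_gap: 0.227
grip_force: 60.1
```

Call:
apply_moves --targets '[[[0,0,0,0,0,0,-1],[0,0,0,0,0,0,-1],[0,0,0,0,0,0,-1],[0,0,0,0,0,0,-1],[0,0,0,0,0,0,-1],[0,0,0,0,0,0,-1],[0,0,-0.04,0,0,0,-1],[0,0,-0.08,0,0,0,-1],[0,0,-0.12,0,0,0,-1],[0,0,-0.12,0,0,0,-1]]]'

```text
time: 15.3
tcp_pos: [0.4921, 0.0308, 0.2293]
orientation: [[-1.0, 0.018, 0.011], [0.018, 1.0, 0.001], [-0.011, 0.001, -1.0]]
contact_force: [0.8, 0.1, 0.5]
finger_gap: 1.001
grip_force: 0.0
```

Run:
```python
from h import *
go([.584,-.1705,.22],0)
```

```text
t 15.3 tcp [0.4921 0.0308 0.2293] gap 1.001 F [0.8 0.1 0.5]
go [-0.1192 -0.2495  0.0126] [0.0057 0.0049 0.9886] mm [ -95.4 -199.6   10.1]
```

Call:
apply_moves --targets '[[[-0.01,-0.02,0.01,0,0,0.99,-1],[-0.03,-0.05,0.01,0,0,0.99,-1],[-0.05,-0.09,0.01,0,0,0.99,-1],[-0.07,-0.13,0.01,0,0,0.99,-1],[-0.09,-0.17,0.01,0,0,0.99,-1],[-0.11,-0.21,0.01,0,0,0.99,-1],[-0.119,-0.25,0.01,0,0,0.99,-1],[-0.119,-0.25,0.01,0,0,0.99,-1],[-0.119,-0.25,0.01,0,0,0.99,-1],[-0.119,-0.25,0.01,0,0,0.99,-1],[-0.119,-0.25,0.01,0,0,0.99,-1],[-0.119,-0.25,0.01,0,0,0.99,-1]]]'

```text
time: 16.3
tcp_pos: [0.5798, -0.1713, 0.2146]
orientation: [[-0.046, 0.999, -0.001], [0.999, 0.046, 0.0], [0.0, -0.001, -1.0]]
contact_force: [-0.2, 0.8, -0.7]
finger_gap: 1.0
grip_force: 0.0
```

Call:
apply_moves --targets '[[[0,0,0,0,0,0.02,-1],[0,0,0,0,0,0.02,-1],[0,0,0,0,0,0.02,-1]]]'

```text
time: 16.55
tcp_pos: [0.5798, -0.1711, 0.2148]
orientation: [[-0.023, 1.0, -0.001], [1.0, 0.023, 0.0], [0.0, -0.001, -1.0]]
contact_force: [0.5, -0.8, -0.3]
finger_gap: 1.0
grip_force: 0.0
```

Run:
```python
from h import *
look('e');go([.584,-.1708,.065],0)
```

```text
top lock 84 mean [ 582.7 -167.1   74.9] rect [ 583.5 -168.1] [34.4 18.4] 89.7
top yellow 112 mean [487.5  28.7 144.5] rect [487.6  28.8] [16.4 40.2] 89.1
top hub 54 mean [591.   27.6  55.3] rect [593.8  28.3] [35.4 33.4] 89.1
top rim 772 mean [594.9  27.8  30.3] rect [592.7  28.1] [105.6 106.7] 88.8
top head 33 mean [592.1  26.9 121.8] rect [591.9  27. ] [14.2 16.9] 88.6
wrist lock 909 mean [ 584.3 -167.9   75.7] rect [ 584.6 -169.5] [19.3 39.5] 0.6
wrist rim 2975 mean [593.4  -7.8  29.5] rect [593.9  -9.4] [98.2 31.6] 1.9
t 16.65 tcp [ 0.5799 -0.1711  0.215 ] gap 1.001 F [ 0.1 -0.2 -0.5]
go [0.0002 0.0052 0.1875] [-0.0003 -0.0001  0.0142] mm [  0.2   4.2 150. ]
```

The remaining offset is about 1.3 mm and the drive face is unmoved. Now I grip the lock and shut it.

Call:
apply_moves --targets '[[[0,0.005,0.05,0,0,0.014,-1],[0,0.005,0.1,0,0,0.014,-1],[0,0.005,0.15,0,0,0.014,-1],[0,0.005,0.187,0,0,0.014,-1],[0,0.005,0.187,0,0,0.014,-1],[0,0.005,0.187,0,0,0.014,1],[0,0.005,0.187,0,0,0.014,1],[0,0.005,0.187,0,0,0.014,1],[0,0.005,0.187,0,0,0.014,1],[0,0.005,0.187,0,0,0.014,1],[0,0.005,0.187,0,0,0.014,1],[0,0.005,0.187,0,0,0.014,1]]]'

```text
time: 17.65
tcp_pos: [0.5849, -0.1714, 0.0677]
orientation: [[0.001, 1.0, 0.003], [1.0, -0.001, -0.001], [-0.001, 0.003, -1.0]]
contact_force: [-1.2, 1.0, 6.6]
finger_gap: 0.222
grip_force: 59.1
```

Call:
apply_moves --targets '[[[0,0,0,0,0,0,1],[0,0,0,0,0,0,1],[0,-0.01,0,0,0,0,1],[0,-0.022,0,0,0,0,1],[0,-0.034,0,0,0,0,1],[0,-0.046,0,0,0,0,1],[0,-0.053,0,0,0,0,1],[0,-0.056,0,0,0,0,1],[0,-0.058,0,0,0,0,1],[0,-0.058,0,0,0,0,1]]]'

```text
time: 18.48
tcp_pos: [0.5385, -0.1709, 0.0677]
orientation: [[0.001, 1.0, 0.004], [1.0, -0.001, 0.0], [0.0, 0.004, -1.0]]
contact_force: [0.7, 1.8, 7.8]
finger_gap: 0.219
grip_force: 60.6
```

Call:
apply_moves --targets '[[[0,-0.002,0,0,0,0,1],[0,-0.004,0,0,0,0,1],[0,-0.004,0,0,0,0,1]]]'

```text
time: 18.73
tcp_pos: [0.5357, -0.1709, 0.0677]
orientation: [[0.001, 1.0, 0.004], [1.0, -0.001, 0.0], [0.0, 0.004, -1.0]]
contact_force: [1.4, 2.3, 7.7]
finger_gap: 0.223
grip_force: 60.5
```

Call:
apply_moves --targets '[[[0,-0.002,0,0,0,0,1],[0,-0.003,0,0,0,0,1],[0,-0.003,0,0,0,0,1]]]'

```text
time: 18.98
tcp_pos: [0.5348, -0.1709, 0.0677]
orientation: [[0.001, 1.0, 0.007], [1.0, -0.001, 0.0], [0.0, 0.007, -1.0]]
contact_force: [5.3, 2.5, 4.4]
finger_gap: 0.222
grip_force: 60.1
```

The travel was 50.1 mm end to end, so the lock is on its home stop. Release and retract.

Call:
apply_moves --targets '[[[0,0,0,0,0,0,-1],[0,0,0,0,0,0,-1],[0,0,0,0,0,0,-1],[0,0,0,0,0,0,-1],[0,0,0,0,0,0,-1],[0,0,0,0,0,0,-1],[0,0,-0.05,0,0,0,-1],[0,0,-0.1,0,0,0,-1],[0,0,-0.15,0,0,0,-1],[0,0,-0.18,0,0,0,-1],[0,0,-0.18,0,0,0,-1]]]'

```text
time: 19.9
tcp_pos: [0.5354, -0.1722, 0.216]
orientation: [[0.0, 1.0, 0.011], [1.0, -0.0, -0.004], [-0.004, 0.011, -1.0]]
contact_force: [0.6, -0.3, -0.2]
finger_gap: 1.002
grip_force: 0.0
```

Run:
```python
from h import *
look('f');go([.584,-.1708,.065],0)
```

```text
top lock 72 mean [ 533.2 -165.4   75.1] rect [ 534.2 -168.8] [34.4 17.8] 88.7
top yellow 111 mean [487.6  28.6 144.6] rect [487.7  28.8] [16.4 40.3] 89.1
top hub 55 mean [589.9  27.2  55.3] rect [592.5  27. ] [38.3 29.6] 88.9
top rim 772 mean [595.   27.7  30.3] rect [592.2  28.2] [105.7 106.6] 88.8
top head 33 mean [592.3  27.1 121.1] rect [592.4  27. ] [14.1 17.3] 88.7
wrist lock 914 mean [ 534.3 -167.1   75.8] rect [ 534.6 -168.4] [38.8 19.3] 89.6
wrist rim 2737 mean [591.   -9.   29.3] rect [590.9 -10.6] [29.2 95. ] 89.4
t 20.0 tcp [ 0.5327 -0.1713  0.2108] gap 0.996 F [ 0.7  0.2 -0.2]
go [0.0008 0.0637 0.1824] [ 0.0016  0.0006 -0.0003] mm [  0.7  50.9 145.9]
```

The lock is home, the spindle is over the hub and the drive face hasn't moved, so I'm handing in.

```bash
python3 -c "
from station import *
print(close_job())"
```

```text
the job is handed in; nothing more can be done
None
```

I handed the job in at about 20 s: the lock was opened to its end stop, the spindle measures about 1 mm from the middle of the hub bore, the lock is back on its home stop, and the drive face has not moved; no verdict was returned.

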